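Free the jammed beaker, weigh it and set it on the stirrer

TASK

The orange beaker is jammed in the carrier cup of the mixer: grip the wall of its rim, with one finger inside the beaker, twist it out from under the two catches and pull it up and out. Stand it on the pan of the balance and let go for a moment so that it is weighed, then take it again across its whole width, both fingers outside, and stand it inside the black ring on the stirrer's plate. Keep the beaker upright throughout and leave the other things on the bench where they are.

Things in the scene. Friction and masses are not known exactly. Their poses are not given: they have to be found in the camera images.
- beaker_center (a point): Centre of the orange tapered plastic beaker, half-way up its axis, 55 mm over its underside (z along the axis to the mouth). 110 mm tall, outside 54 mm across at the foot and 66 mm at the rim, evenly tapered; wall 3 mm; open at the top (60 mm across inside the mouth); 63 to 126 g.
- beaker: The same beaker, origin at the centre of its underside, same axes. Two black ears stand out of its side at its +y and -y: 16 mm wide, 6 mm tall, 72 to 78 mm above its underside, reaching 40 mm from its axis. An outside grasp should close along the beaker's x axis, clear of the ears.
- mixer: White mixer fixed to the bench, base 150 x 150 x 36 mm with a blue disc and an upright grey carrier cup on top. Origin at its underside on the carrier's axis, z up, blue front panel at -x. At the start the beaker stands in the carrier on the same axis, underside 50 mm and rim 160 mm above the bench, turned at most 0.14 rad from the mixer's axes.
- carrier_rim (a point): Centre of the carrier cup's mouth, 116 mm above the bench; the cup is 72 mm across there, with about 2 mm clearance all round the beaker. Three spring plungers in its wall press on the beaker with about 4 N each, so it drags by several N in turning and in the first 50 mm of the pull.
- catch_left (a point): Top of the steel catch at the mixer's +y, 136 mm above the bench, 40 mm off the axis; 18 mm wide, spanning 34 to 47 mm off the axis; it overhangs one ear of the jammed beaker with 2 mm to spare. The ears are free when the beaker has been turned about its axis, either way, until its y axis is 0.55 rad or more from the mixer's y axis; then it pulls straight up.
- catch_right (a point): Top of the same kind of catch at the mixer's -y, over the other ear.
- pan (a point): Centre of the top of the balance's round steel pan, 120 mm across, 52 mm above the bench; rigid. The balance is a grey box 165 x 150 x 40 mm fixed to the bench.
- plate (a point): Centre of the top of the stirrer's round white plate, 50 mm above the bench, at the middle of a raised black ring: inside 80 mm, outside 86 mm across, 5 mm high. The plate is cold and still. The stirrer is a blue box 165 x 140 x 40 mm fixed to the bench.
- tip_box: Bystander, to be left alone: blue tip box 80 x 120 x 45 mm; origin at its underside.
- tube_rack: Bystander, to be left alone: green tube rack 60 x 90 x 30 mm; origin at its underside.
- jar: Bystander, to be left alone: yellow jar, 76 mm across, 85 mm tall; origin at its underside.
- reagent: Bystander, to be left alone: amber bottle, 64 mm across, 130 mm tall; origin at its underside.
- pipette: Bystander, to be left alone: grey pipette lying down, 210 mm long, 24 mm wide; origin at its underside under the middle of the handle.
- dishes: Bystander, to be left alone: stack of white and clear dishes, 90 mm across, 56 mm tall; origin at its underside.

How it is judged:
On the way, in this order (a step that is already met when the one before it is completed fails the run):
1. the beaker is twisted free and drawn up clear of the carrier, upright, held by the wall of its rim (grasp point off its axis) (horizontal distance between the grasp point and beaker_center above 0.018 m and contact force between the fingers and beaker above 0.5 N and z of beaker in the frame of mixer above 0.12 m and angle between beaker_center's own z axis and vertical below 0.4 rad), for 0.05 s.
2. the beaker stands upright on the balance pan, let go and at rest (horizontal distance between beaker_center and pan below 0.038 m and angle between beaker_center's own z axis and vertical below 0.06 rad and height (world z) of beaker_center between 0.103 and 0.11 m and contact force between the fingers and beaker below 0.1 N and linear speed of beaker below 0.02 m/s), for 0.4 s.
3. it is taken again across its width (grasp point near its axis) and lifted off the pan (horizontal distance between the grasp point and beaker_center below 0.018 m and contact force between the fingers and beaker above 0.5 N and height (world z) of beaker_center above 0.122 m), for 0.1 s.
At the end, for the whole second after the job is handed in: The beaker stands upright (within 0.06 rad) and flat on the stirrer's plate, wholly inside the black ring (its axis within 16 mm of the ring's centre), released and at rest (horizontal distance between beaker_center and plate below 0.016 m and angle between beaker_center's own z axis and vertical below 0.06 rad and height (world z) of beaker_center between 0.101 and 0.108 m and contact force between the fingers and beaker below 0.1 N and linear speed of beaker below 0.02 m/s); the robot touches nothing.
It fails at once if the beaker is tipped by more than about 35 degrees (angle between beaker_center's own z axis and vertical above 0.6 rad).
It fails at once if a bystander is moved by more than 30 mm (distance of any of tip_box, tube_rack, jar, reagent, pipette, dishes from where it was at the start of the episode above 0.03 m).
It also fails if it takes over 67 s, if anything falls off the work surface, if the arm or the gripper's body presses on something with over 40 N, if the wrist force passes 120 N, or if a joint passes its speed limit or range.

ROBOT

A 6-joint arm with a two-finger parallel gripper is mounted at the origin on the work surface. World frame = base frame: x ahead of the robot, y to its left, z up, the work surface at z = 0. Lengths are in m, angles in rad, forces in N, time in s.
With the tool pointing down it reaches from about 0.325 to 0.85 m from the base axis. Payload 15.5 kg.
Tool frame: the origin (TCP) lies on the centre line of the jaws, within the pads' length; the fingertips stand 17 mm ahead of it and the grasp point (between the pads) lies 2 mm behind it (ctrl.tips_ahead is the distance from the TCP to the fingertips, in m); z points along the fingers, x is the direction in which the jaws open and shut, and the axes are right-handed (so a half turn about z gives the same grasp; the last joint's range is limited). The gripper opens to 91 mm and grips with 3 to 60 N. Pads are 32 mm wide; open, the fingers measure 118 mm over their backs; the gripper's body (76 mm by 178 mm) begins 60 mm behind the grasp point.
Start: joints at [-1.296, 0.494, 1.345, -0, 1.302, -0.096], TCP at [0.226, -0.583, 0.203] pointing down, gripper open.
Joint ranges: [-2.91, 2.91], [-0.82, 2.16], [0.22, 2.67], [-1.22, 4.37], [0.12, 2.79], [-3.08, 3.08]. Speed limits (rad/s): [1.89, 1.89, 2.57, 3.01, 3.01, 3.01].

INTERFACE

Orientations are given as a unit quaternion [x, y, z, w].
In Python, from station import ctrl gives the robot as it stands. The module is installed in compiled form; this text tells all that it offers.
- The arm moves only by the tool arm_command, never from a script. Its argument "series" is a list of rows, each a list of 4 numbers: the shift along the tool's x, y, z in m, then the turn about the tool's z in degrees. A call has 1 to 10 rows; each row shifts and turns the commanded pose from where the row before left it, along the tool's axes as they then stand; what a row does not reach is not made up. A row lasts 1/10 s, in which the tool goes at most 50 mm and 8.59 degrees, less where a joint would pass 70% of its speed; a pose out of reach is approached as far as the arm can. A call with a gripper value outside its range is refused whole. "gripper" is the opening, from -1 (shut) to 1 (fully open), set as the call begins (left out, the last holds). The fingers move at their own pace and stop on an object; "force" is the grip in N (left out, the last holds). Time passes only in rows, so rows that do not move let the fingers close. It gives the time, the measured TCP pose, the force and the opening at its end, in the units of the state.
- ctrl.read_state(): the state, without advancing time (a new reading comes with each control period).
- ctrl.get_image(name): name is "side" or "top"; returns the picture (420x560x3 uint8, red, green, blue); there is no depth.
- ctrl.calibration(name): a dict with "camera_matrix" (3x3 intrinsics, pixels), "rvec" (rotation vector, rad) and "tvec" (3), from world to camera coordinates, as OpenCV has them. Camera axes: x right, y down, z forward; pixel columns grow to the right and rows downward; lengths in m; the calibration is good to about 2 mm. A picture is of the moment at which its call begins. calibration takes no time and is no camera call.
- ctrl.hand_in(): hands the job in, once; it reports no verdict.
The state is a dict: "t": time; "q": joint angles; "joint_velocities": joint speeds; "joint_torque": joint torques, N m; "ee_pos": TCP position; "tcp_rot": TCP orientation; "wrist_force": force on the tool from outside, world axes, zero at the start; "moment": the same for the moment, N m; "gripper_width": opening from 0.0 (shut) to 1.0 (fully open).
Only numpy, scipy, OpenCV 4.12 (cv2) and the standard library are available. Lean on these libraries where they do the work, as an engineer would, in place of code of your own. Each camera call takes 0.05 s, during which the arm holds its last target.

## Working session

There is one attempt and no reset: what is moved stays moved. The work goes in short steps, Python scripts to look and compute and a tool call to move; the robot and the scene stay as the last step left them, time stands still between calls to the robot, and variables do not carry over. Pictures are saved under pics/ and viewed, and the job is handed in when it is done.

Besides the shell and the picture viewer there is one more tool, called after "Call:" as a command line: name --pt "numbers of a row" for each row, then --argument value for the rest. arm_command: Moves the arm, as the interface text tells. Its arguments: {"type":"object","properties":{"series":{"type":"array"},"gripper":{"type":"number"},"force":{"type":"number"}},"required":["series"]}

```bash
mkdir -p pics; ls; python3 - <<'E'
from station import ctrl
import cv2
print(ctrl.read_state()); print(ctrl.tips_ahead)
for n in("side","top"):
    cv2.imwrite(f"pics/{n}0.png",ctrl.get_image(n)[:,:,::-1]); print(ctrl.calibration(n))
E
```

```text
pics
{'t': 0.0, 'q': array([-1.29553059e+00,  4.94181318e-01,  1.34613721e+00, -1.31857729e-05,
        1.30250755e+00, -9.54970037e-02]), 'joint_velocities': array([-0.00144592,  0.0007464 , -0.00153   ,  0.00127078, -0.00200629,
       -0.00151577]), 'joint_torque': array([-5.28420946e-05, -8.78829217e+01, -3.81846106e+01,  7.08552310e-02,
        5.32889308e-02, -5.45073260e-05]), 'ee_pos': array([ 0.22634485, -0.5821439 ,  0.20203738]), 'tcp_rot': array([ 8.25326964e-01, -5.64654781e-01, -4.77540395e-04, -3.90299311e-04]), 'wrist_force': array([ 0.00860895, -0.28620044, -0.14607487]), 'moment': array([ 0.02278056,  0.01364231, -0.00019324]), 'gripper_width': 0.9999955266601227}
0.017
{'camera_matrix': array([[425.57977244,   0.        , 280.96048548],
       [  0.        , 425.57977244, 206.06009542],
       [  0.        ,   0.        ,   1.        ]]), 'rvec': array([ 0.82568565, -2.43095093,  1.2167039 ]), 'tvec': array([0.44012331, 0.27426767, 0.92471757])}
{'camera_matrix': array([[426.39865013,   0.        , 285.4934718 ],
       [  0.        , 426.39865013, 210.98478361],
       [  0.        ,   0.        ,   1.        ]]), 'rvec': array([ 2.21209445, -2.16780146,  0.06202192]), 'tvec': array([-0.02008459,  0.53267927,  1.33074081])}
```

View pics/side0.png

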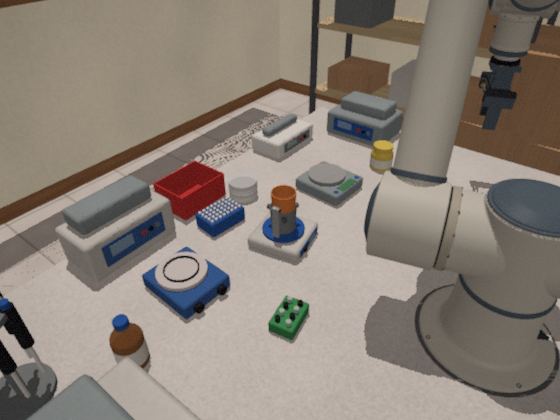

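View pics/top0.png

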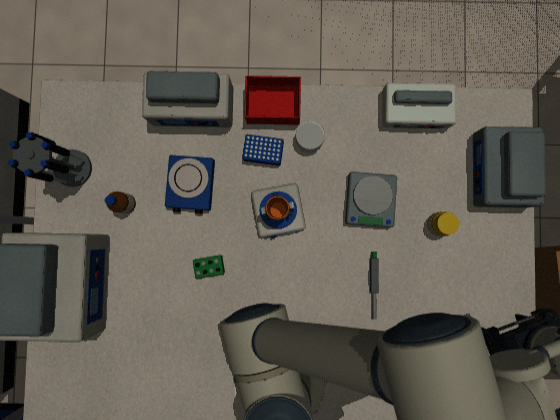

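The mixer with the beaker is at about top (277,208), the stirrer ring at (188,177), and the balance pan at (373,195). I'll zoom in on these to measure them.

```bash
cat > h.py <<'E'
import numpy as np, cv2
from station import ctrl
def cal(n):
    c=ctrl.calibration(n); return c["camera_matrix"],cv2.Rodrigues(c["rvec"])[0],c["tvec"]
def ray(n,uv,z):
    K,R,t=cal(n); d=R.T@np.linalg.inv(K)@np.array([uv[0],uv[1],1.]); o=-R.T@t
    return o+d*(z-o[2])/d[2]
def proj(n,p):
    c=ctrl.calibration(n)
    return cv2.projectPoints(np.array(p,float).reshape(-1,3),c["rvec"],c["tvec"],c["camera_matrix"],None)[0].reshape(-1,2)
def crop(im,x,y,w,h,s): 
    return cv2.resize(im[y:y+h,x:x+w],None,fx=s,fy=s,interpolation=cv2.INTER_CUBIC)
E
python3 - <<'E'
from h import *
im=cv2.imread("pics/top0.png"); s=cv2.imread("pics/side0.png")
cv2.imwrite("pics/c1.png",crop(im,240,170,75,75,8))
cv2.imwrite("pics/c2.png",np.hstack([crop(im,155,145,66,75,6),crop(im,338,160,66,75,6)]))
cv2.imwrite("pics/c3.png",crop(s,240,170,90,95,6))
for n in("top","side"):
    K,R,t=cal(n); print(n,-R.T@t)
E
```

```text
top [ 0.45327423 -0.01365745  1.35991825]
side [-0.01295694  0.72211655  0.77615313]
```

View pics/c1.png

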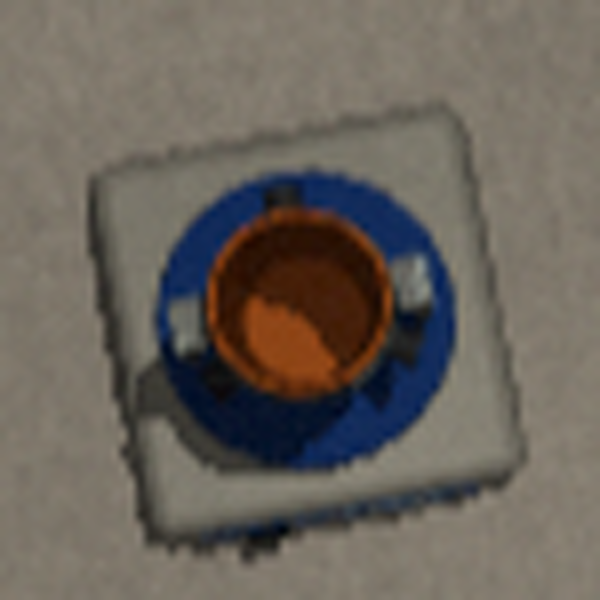

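View pics/c2.png

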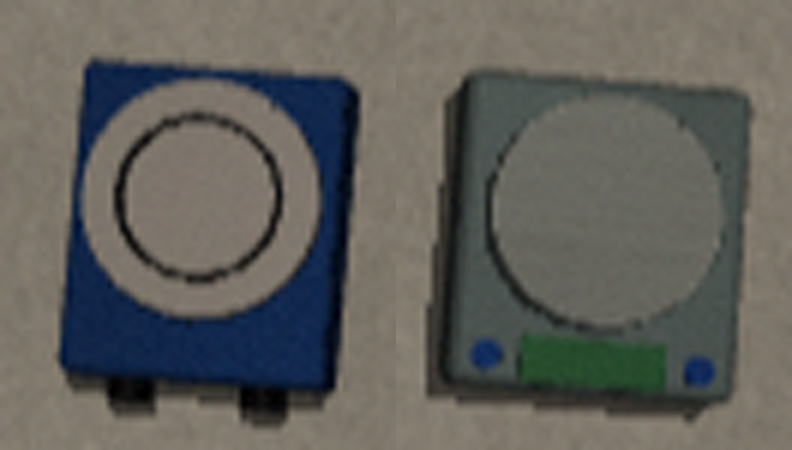

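View pics/c3.png

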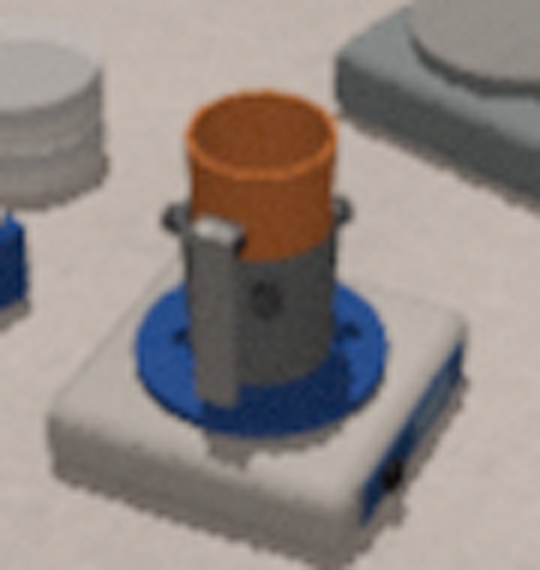

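```bash
python3 - <<'E'
from h import *
im=cv2.imread("pics/top0.png"); s=cv2.imread("pics/side0.png")
def c8(n,u,v,x,y,f,z): 
    p=(x+(u+.5)/f-.5,y+(v+.5)/f-.5); return ray(n,p,z)
# orange rim by colour -> outline
for n,i in(("top",im),("side",s)):
    hsv=cv2.cvtColor(i,cv2.COLOR_BGR2HSV)
    m=cv2.inRange(hsv,(3,150,50),(16,255,255))
    k,l,st,ce=cv2.connectedComponentsWithStats(m)
    for j in range(1,k):
        if st[j,4]>150: print(n,st[j],ce[j])
    if n=="top":
        mm=(m>0).astype(np.uint8); mm[:170]=0; mm[245:]=0; mm[:,:240]=0; mm[:,315:]=0
        pts=cv2.findNonZero(mm); h=cv2.convexHull(pts); e=cv2.fitEllipse(h); print("rim ell",e, ray("top",e[0],.16))
print("rim by eye",c8("top",300,302,240,170,8,.16))
a=c8("top",187,325,240,170,8,.136);b=c8("top",412,282,240,170,8,.136)
print("catches",a,b,np.linalg.norm(a-b),(a+b)/2,"yaw",np.arctan2(-(a-b)[0],(a-b)[1]))
# base top corners (z .036)
cs=[(95,170),(455,100),(522,455),(150,540)]
P=[c8("top",*c,240,170,8,.036 if k<2 else .036) for k,c in enumerate(cs)]
print("base",P,np.mean(P,0)); 
for k in range(4): print(np.linalg.norm(P[k]-P[k-1]))
print("disc",c8("top",307,320,240,170,8,.04))
print("ring",c8("top",199,198,155,145,6,.055))
print("plate",c8("top",200,198,155,145,6,.05))
print("pan",c8("top",608-396,211,338,160,6,.052))
E
```

```text
top [266 196  23  24 343] [276.52478134 208.84548105]
rim ell ((276.779541015625, 207.5115203857422), (22.920774459838867, 23.19758415222168), 49.8552360534668) [0.53374047 0.01499734 0.16      ]
side [271 185  25  28 530] [283.73018868 198.01132075]
side [110 324  34  31 724] [126.53038674 340.08425414]
rim by eye [0.53431903 0.01421145 0.16      ]
catches [0.52683608 0.0552087  0.136     ] [ 0.54396095 -0.02535935  0.136     ] 0.08236790444545844 [0.53539852 0.01492467 0.136     ] yaw 0.20943476015413337
base [array([0.59266256, 0.09812573, 0.036     ]), array([ 0.6229239 , -0.04170679,  0.036     ]), array([ 0.48495564, -0.07029018,  0.036     ]), array([0.44912481, 0.07321496, 0.036     ])] [0.53741673 0.01483593 0.036     ]
0.1456833251221676
0.14306950498805665
0.1408980145130504
0.14791069583184388
disc [0.5354857  0.01413492 0.04      ]
ring [0.62766324 0.29379059 0.055     ]
plate [0.62834176 0.29445294 0.05      ]
pan [ 0.5863102  -0.27748201  0.052     ]
```

```bash
cat > ov.py <<'E'
from h import *
def circ(im,n,c,r,z,col,f,x,y):
    t=np.linspace(0,2*np.pi,73); P=np.c_[c[0]+r*np.cos(t),c[1]+r*np.sin(t),0*t+z]
    q=(proj(n,P)-[x,y]+.5)*f-.5
    cv2.polylines(im,[np.round(q).astype(int)],True,col,1)
E
python3 - <<'E'
from ov import *
s=cv2.imread("pics/side0.png"); im=cv2.imread("pics/top0.png")
M=(.5347,.0147)
def go(i,n,x,y,w,h,f,L):
    c=crop(i,x,y,w,h,f)
    for (p,r,z) in L: circ(c,n,p,r,z,(0,255,0),f,x,y)
    return c
A=go(s,"side",250,170,66,66,6,[(M,.033,.16),((M[0]-.04*np.sin(.207),M[1]+.04*np.cos(.207)),.005,.136)])
B=go(s,"side",140,235,66,66,6,[((.628,.294),.043,.055)])
C=go(s,"side",295,150,66,66,6,[((.5863,-.2775),.06,.052)])
D=go(im,"top",245,175,66,66,6,[(M,.033,.16),((M[0]-.04*np.sin(.207),M[1]+.04*np.cos(.207)),.005,.136)])
cv2.imwrite("pics/ov.png",cv2.resize(np.vstack([np.hstack([A,B]),np.hstack([C,D])]),(600,600)))
E
```

```text
(no output)
```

View pics/ov.png

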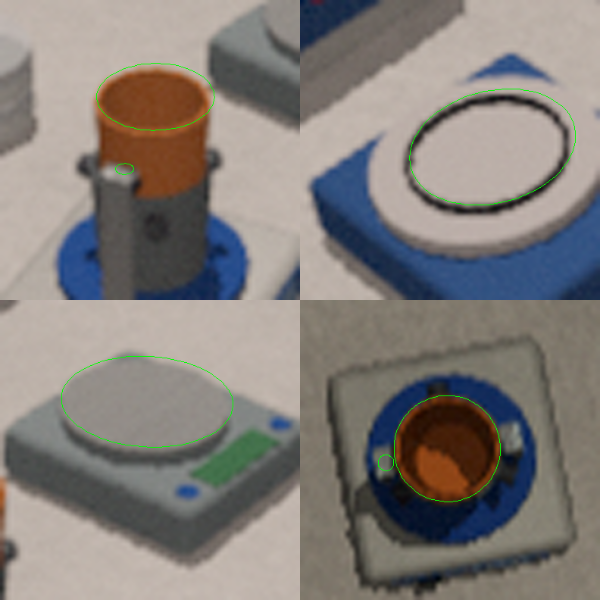

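```bash
cat >> h.py <<'E'
from scipy.spatial.transform import Rotation as Rn
def need(p,psi=None):
    s=ctrl.read_state(); R=Rn.from_quat(s["tcp_rot"]).as_matrix()
    a=np.degrees(np.arctan2(R[1,0],R[0,0]))
    print("t",round(s["t"],2),"pos",s["ee_pos"].round(4),"psi",a.round(2),"q",s["q"].round(2),"F",s["wrist_force"].round(1),"w",round(s["gripper_width"]*91,1))
    if p is not None: print("tool shift",(R.T@(np.array(p)-s["ee_pos"])).round(4), "turn", None if psi is None else round(a-psi,2))
E
python3 - <<'E'
from h import *
M=np.array([.5347,.0147]);a=np.radians(11.9)
p=M+.0295*np.array([np.cos(a),np.sin(a)]);print(p)
need([*p,.25],11.9)
E
```

```text
[0.56356602 0.02078302]
t 0.1 pos [ 0.2264 -0.5822  0.2021] psi -68.76 q [-1.3   0.49  1.35 -0.    1.3  -0.1 ] F [-0.1 -0.6 -0.4] w 91.1
tool shift [-0.4399 -0.5328 -0.0474] turn -80.66
```

Call:
arm_command --pt "-0.022 -0.0266 -0.003 0" --pt "-0.022 -0.0266 -0.003 0" --pt "-0.022 -0.0266 -0.003 0" --pt "-0.022 -0.0266 -0.003 0" --pt "-0.022 -0.0266 -0.003 0" --pt "-0.022 -0.0266 -0.003 0" --pt "-0.022 -0.0266 -0.003 0" --pt "-0.022 -0.0266 -0.003 0" --pt "-0.022 -0.0266 -0.003 0" --pt "-0.022 -0.0266 -0.003 0" --gripper -0.12 --force 30

```text
t: 1.1
ee_pos: [0.395, -0.2797, 0.2326]
tcp_rot: [0.825, -0.565, -0.0, -0.0]
wrist_force: [-0.2, 0.9, -0.1]
gripper_width: 0.437
```

Call:
arm_command --pt "-0.022 -0.0266 -0.002 0" --pt "-0.022 -0.0266 -0.002 0" --pt "-0.022 -0.0266 -0.002 0" --pt "-0.022 -0.0266 -0.002 0" --pt "-0.022 -0.0266 -0.002 0" --pt "-0.022 -0.0266 -0.002 0" --pt "-0.022 -0.0266 -0.002 0" --pt "-0.022 -0.0266 -0.002 0" --pt "-0.022 -0.0266 -0.002 0" --pt "-0.022 -0.0266 -0.002 0"

```text
t: 2.1
ee_pos: [0.5632, 0.0218, 0.2525]
tcp_rot: [0.825, -0.565, -0.0, 0.0]
wrist_force: [0.1, -0.8, -0.3]
gripper_width: 0.436
```

Call:
arm_command --pt "0 0 0 -8" --pt "0 0 0 -8" --pt "0 0 0 -8" --pt "0 0 0 -8" --pt "0 0 0 -8" --pt "0 0 0 -8" --pt "0 0 0 -8" --pt "0 0 0 -8" --pt "0 0 0 -8" --pt "0 0 0 -8"

```text
t: 3.1
ee_pos: [0.5627, 0.0204, 0.2523]
tcp_rot: [0.995, 0.101, -0.0, -0.0]
wrist_force: [-0.2, 0.0, -0.2]
gripper_width: 0.44
```

```bash
python3 - <<'E'
from h import *
need([.5636,.0208,.158],11.9)
s=ctrl.get_image("side")[:,:,::-1];t=ctrl.get_image("top")[:,:,::-1]
cv2.imwrite("pics/side1.png",s);cv2.imwrite("pics/top1.png",t)
cv2.imwrite("pics/c4.png",np.hstack([crop(s,240,110,80,120,5),crop(t,240,150,80,120,5)]))
p=ctrl.read_state()["ee_pos"]+[0,0,-.017]
for n in("side","top"): print(n,proj(n,p))
E
```

```text
t 3.1 pos [0.5627 0.0204 0.2523] psi 11.58 q [-0.07  0.36  1.43  0.    1.35 -0.27] F [-0.2  0.  -0.2] w 40.0
tool shift [ 0.0011 -0.0002  0.0943] turn -0.32
side [[273.18278107 162.67255631]]
top [[274.35796524 194.66219566]]
```

View pics/c4.png

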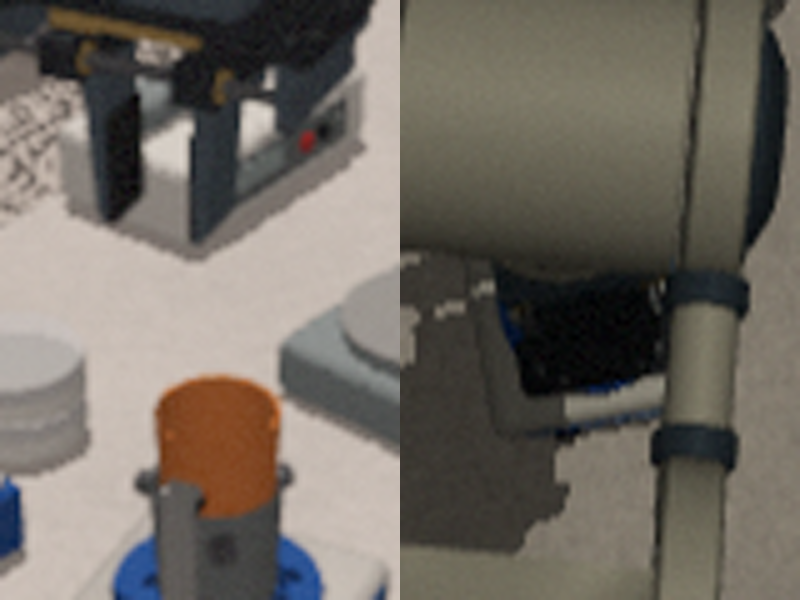

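```bash
cat > fo.py <<'E'
from h import *
def fingers(img,n,x,y,f,st,w,tip=.017,col=(0,255,0)):
    R=Rn.from_quat(st["tcp_rot"]).as_matrix(); p=st["ee_pos"]
    for s in(-1,1):
        P=[]
        for z in(tip,tip-.036):
            for a,b in((0,-1),(0,1),(1,1),(1,-1)):
                P.append(p+R@[s*(w/2+a*.0135),b*.016,z])
        q=np.round((proj(n,P)-[x,y]+.5)*f-.5).astype(int)
        cv2.polylines(img,[q[:4]],True,col,1);cv2.polylines(img,[q[4:]],True,col,1)
        for k in range(4): cv2.line(img,q[k].tolist(),q[k+4].tolist(),col,1)
E
python3 - <<'E'
from fo import *
s=cv2.imread("pics/side1.png");c=crop(s,240,110,80,120,5)
fingers(c,"side",240,110,5,ctrl.read_state(),.04)
cv2.imwrite("pics/c5.png",c)
E
```

```text
(no output)
```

View pics/c5.png

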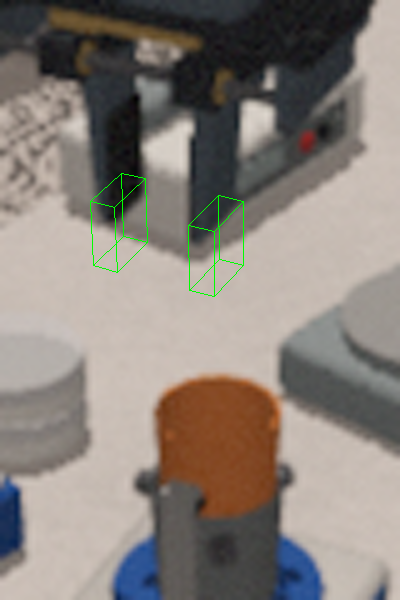

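```bash
python3 - <<'E'
from fo import *
s=cv2.imread("pics/side0.png");x,y=470,50;c=crop(s,x,y,80,95,6)
st=dict(ee_pos=np.array([0.22634485,-0.5821439,0.20203738]),tcp_rot=[8.25326964e-01,-5.64654781e-01,-4.77540395e-04,-3.90299311e-04])
fingers(c,"side",x,y,6,st,.091)
cv2.imwrite("pics/c6.png",c)
s=cv2.imread("pics/side1.png");c=crop(s,190,20,160,150,5)
cv2.imwrite("pics/c7.png",c)
E
```

```text
(no output)
```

View pics/c6.png

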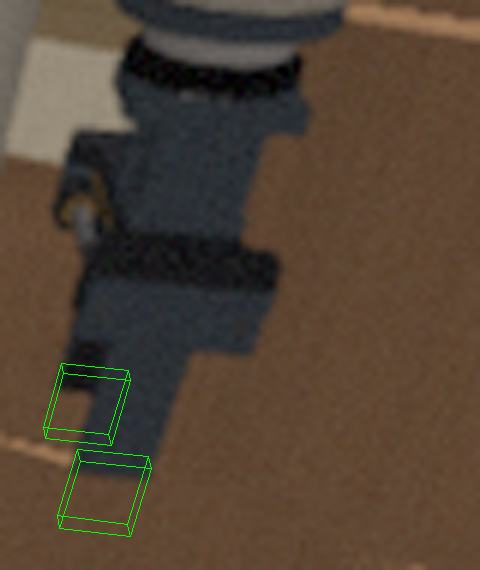

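View pics/c7.png

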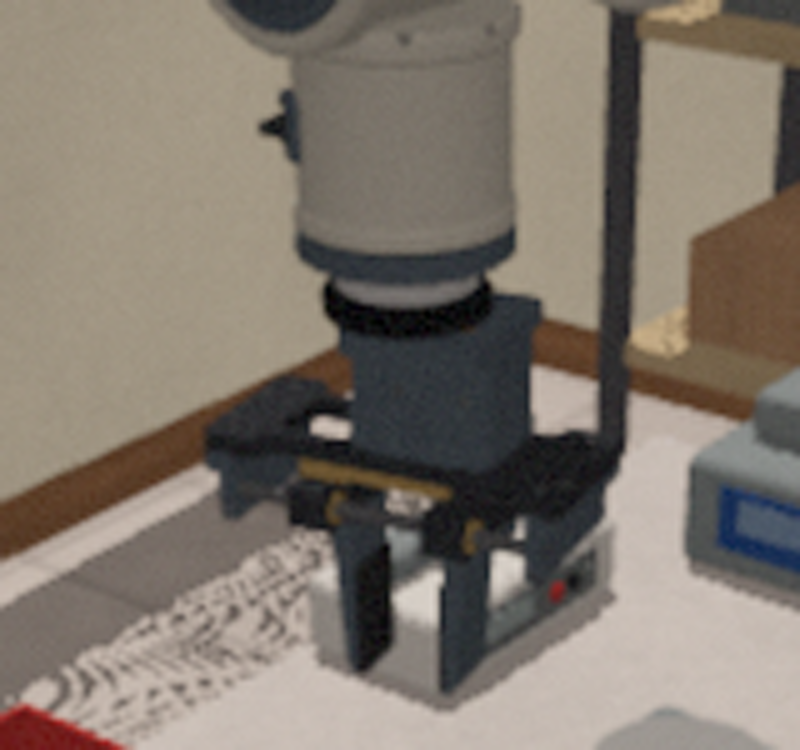

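The side view shows the fingertips at about (262,154) and (279,158) px. That is roughly 25 mm higher than the stated 17 mm tip offset predicts, although horizontally they agree. I'll go down step by step and check visually rather than trust either figure.

Call:
arm_command --pt "0.0005 0 0.012 -0.3" --pt "0.0005 0 0.012 0" --pt "0 0 0.012 0" --pt "0 0 0.012 0" --pt "0 0 0.012 0" --pt "0 0 0.01 0" --pt "0 0 0.008 0" --pt "0 0 0 0"

```text
t: 4.0
ee_pos: [0.5633, 0.0206, 0.1735]
tcp_rot: [0.995, 0.1, -0.001, -0.0]
wrist_force: [-1.3, 0.2, 0.4]
gripper_width: 0.443
```

```bash
cat > look.py <<'E'
import sys
from fo import *
tag=sys.argv[1]; w=float(sys.argv[2])
st=ctrl.read_state(); s=ctrl.get_image("side")[:,:,::-1]
cv2.imwrite(f"pics/{tag}.png",s)
c=st["ee_pos"]; u=proj("side",c)[0].astype(int); x,y=max(0,min(460,u[0]-50)),max(0,min(300,u[1]-60))
a=crop(s,x,y,100,120,5); b=a.copy()
if w>0: fingers(b,"side",x,y,5,st,w)
cv2.imwrite(f"pics/{tag}_c.png",np.hstack([a,b])[:, :] if w>0 and False else b)
need(None)
E
python3 look.py d1 .04
```

```text
t 4.05 pos [0.5637 0.0206 0.1742] psi 11.54 q [-0.07  0.44  1.53  0.    1.17 -0.27] F [0.3 0.5 1.2] w 39.8
```

View pics/d1_c.png

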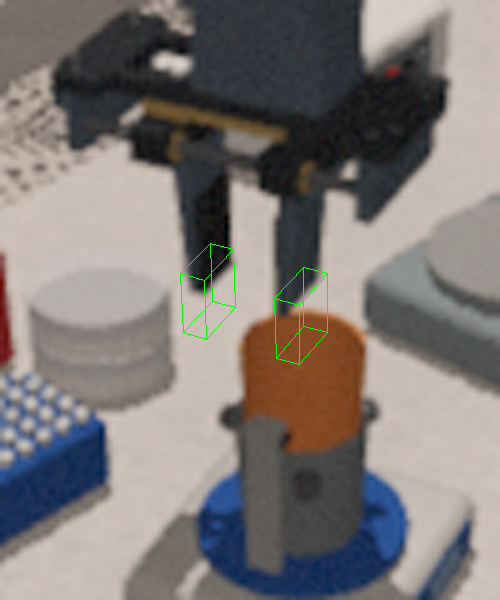

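Call:
arm_command --pt "0 0 0.008 0" --pt "0 0 0.008 0" --pt "0 0 0.0 0"

```text
t: 4.35
ee_pos: [0.5633, 0.0206, 0.1575]
tcp_rot: [0.995, 0.101, -0.001, -0.0]
wrist_force: [-0.2, 0.3, -0.1]
gripper_width: 0.437
```

```bash
python3 look.py d2 .04
```

```text
t 4.4 pos [0.5635 0.0206 0.1581] psi 11.55 q [-0.07  0.46  1.55  0.    1.13 -0.27] F [ 0.1 -0.4 -0.6] w 40.2
```

View pics/d2_c.png

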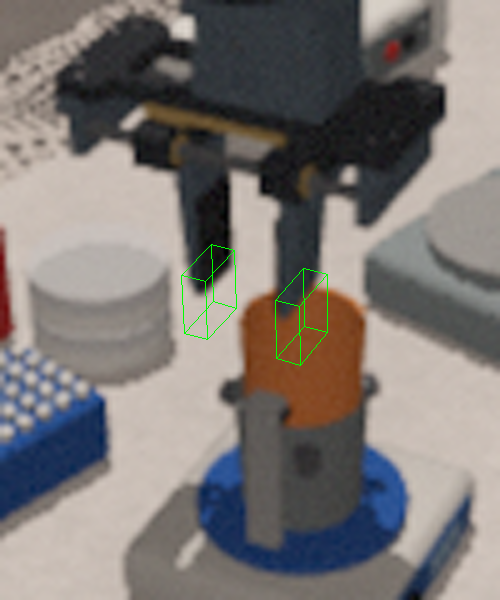

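Call:
arm_command --pt "0 0 0.006 0" --pt "0 0 0.006 0" --pt "0 0 0.0 0"

```text
t: 4.7
ee_pos: [0.5634, 0.0206, 0.1457]
tcp_rot: [0.995, 0.101, -0.001, -0.0]
wrist_force: [0.2, 0.4, -0.4]
gripper_width: 0.442
```

```bash
python3 look.py d3 0
```

```text
t 4.75 pos [0.5636 0.0206 0.1462] psi 11.54 q [-0.07  0.47  1.57  0.    1.1  -0.27] F [-0.5 -0.7 -0.3] w 39.8
```

View pics/d3_c.png

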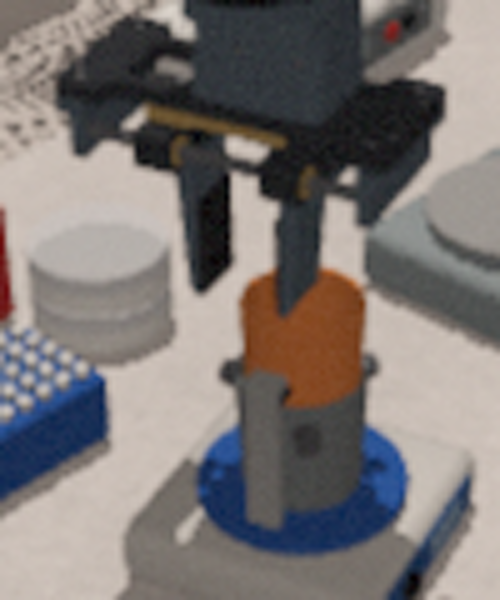

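```bash
python3 - <<'E'
from ov import *
from fo import *
st=ctrl.read_state();s=cv2.imread("pics/d3.png")
u=proj("side",st["ee_pos"])[0].astype(int);x,y=u[0]-50,u[1]-60
c=crop(s,x,y,100,90,8)
fingers(c,"side",x,y,8,st,.04,tip=-.007)
circ(c,"side",(.5347,.0147),.033,.16,(255,255,0),8,x,y)
circ(c,"side",(.5347,.0147),.030,.16,(255,255,0),8,x,y)
cv2.imwrite("pics/d3f.png",c[100:700])
E
```

```text
(no output)
```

View pics/d3f.png

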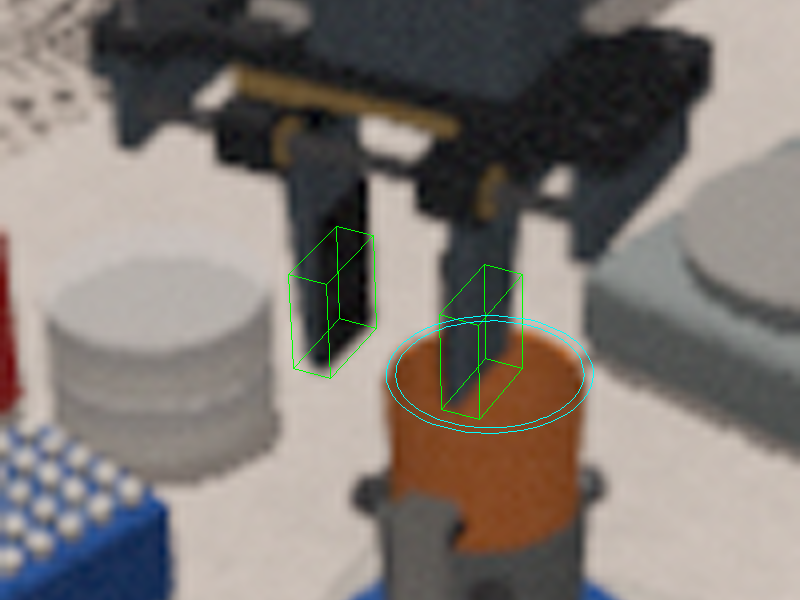

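The overlay confirms it: the tips really are about 26 mm further back than stated, so they're now about 5 mm inside the mouth. I need about 14 mm more depth.

Call:
arm_command --pt "0 0 0.005 0" --pt "0 0 0.005 0" --pt "0 0 0.004 0" --pt "0 0 0 0"

```text
t: 5.15
ee_pos: [0.5635, 0.0206, 0.1319]
tcp_rot: [0.995, 0.101, -0.001, -0.0]
wrist_force: [-0.9, -0.5, -0.1]
gripper_width: 0.44
```

```bash
python3 look.py d4 0
```

```text
t 5.2 pos [0.5637 0.0206 0.1323] psi 11.55 q [-0.07  0.49  1.58 -0.    1.07 -0.27] F [0.1 0.1 0.9] w 39.6
```

View pics/d4_c.png

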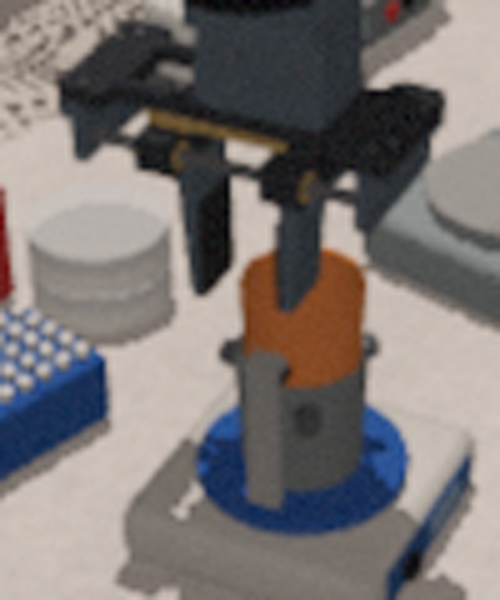

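```bash
python3 - <<'E'
from ov import *
from fo import *
st=ctrl.read_state();s=cv2.imread("pics/d4.png")
u=proj("side",st["ee_pos"])[0].astype(int);x,y=u[0]-50,u[1]-60
c=crop(s,x,y,100,90,8)
fingers(c,"side",x,y,8,st,.04,tip=-.009)
circ(c,"side",(.5347,.0147),.033,.16,(255,255,0),8,x,y)
circ(c,"side",(.5347,.0147),.030,.16,(255,255,0),8,x,y)
cv2.imwrite("pics/d4f.png",c[100:700])
E
```

```text
(no output)
```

View pics/d4f.png

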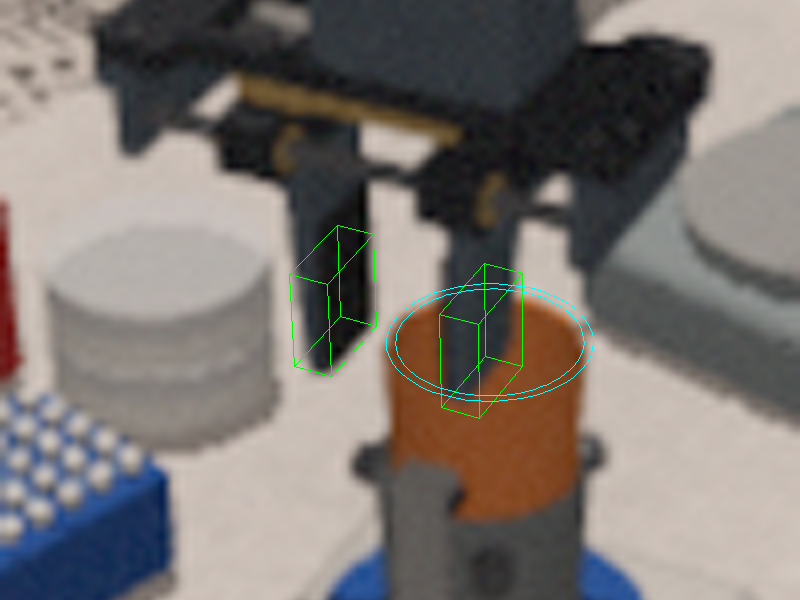

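Call:
arm_command --pt "0 0 0.004 0" --pt "0 0 0 0" --pt "0 0 0 0" --pt "0 0 0 0" --pt "0 0 0 0" --pt "0 0 0 0" --gripper -1 --force 30

```text
t: 5.8
ee_pos: [0.5635, 0.0209, 0.1287]
tcp_rot: [0.995, 0.1, -0.0, -0.0]
wrist_force: [-3.3, 3.8, 5.3]
gripper_width: 0.081
```

```bash
python3 look.py d5 0
```

```text
t 5.85 pos [0.5635 0.0209 0.1287] psi 11.54 q [-0.07  0.49  1.59  0.    1.06 -0.27] F [-4.9  3.6  5.6] w 7.8
```

View pics/d5_c.png

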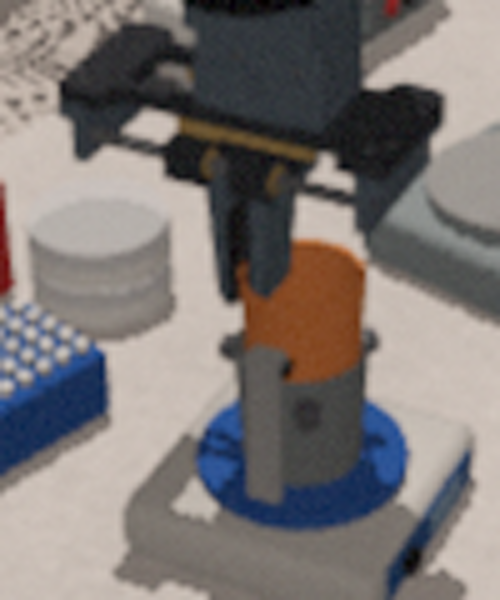

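Call:
arm_command --pt "-7e-05 0.00204 0 4" --pt "-7e-05 0.00204 0 4" --pt "-7e-05 0.00204 0 4" --pt "-7e-05 0.00204 0 4" --pt "-7e-05 0.00204 0 4" --pt "-7e-05 0.00204 0 4" --pt "-7e-05 0.00204 0 4"

```text
t: 6.55
ee_pos: [0.5639, 0.0069, 0.129]
tcp_rot: [0.99, -0.144, 0.001, -0.0]
wrist_force: [2.3, 4.5, 5.3]
gripper_width: 0.081
```

```bash
python3 look.py d6 0
```

```text
t 6.6 pos [0.5638 0.0066 0.129 ] psi -16.89 q [-0.09  0.49  1.59  0.    1.06  0.2 ] F [-0.   4.8  4.9] w 7.8
```

View pics/d6_c.png

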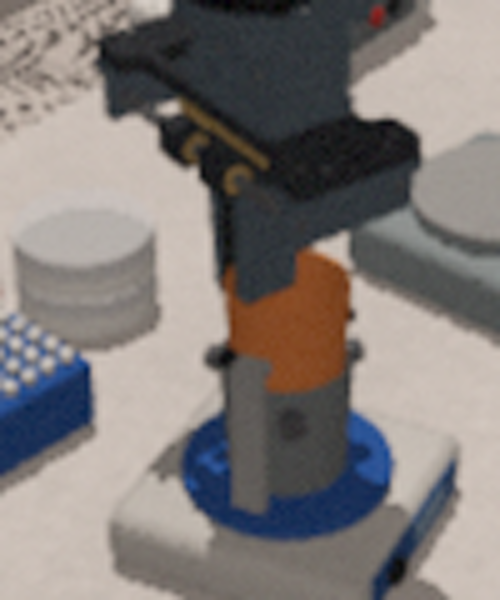

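Turned about 28°; the forces are small. I'll finish the turn.

Call:
arm_command --pt "-7e-05 0.00204 0 4" --pt "-7e-05 0.00204 0 4" --pt "-7e-05 0.00204 0 4" --pt "-7e-05 0.00204 0 4" --pt "-7e-05 0.00204 0 4" --pt "-7e-05 0.00204 0 4" --pt "0 0 0 0"

```text
t: 7.3
ee_pos: [0.5575, -0.0039, 0.1288]
tcp_rot: [0.938, -0.347, 0.0, -0.0]
wrist_force: [-1.5, 5.5, 3.6]
gripper_width: 0.077
```

```bash
python3 look.py d7 0
```

```text
t 7.35 pos [ 0.5576 -0.0038  0.1288] psi -40.49 q [-0.11  0.48  1.6   0.    1.06  0.59] F [-1.3  4.   3.5] w 7.2
```

View pics/d7_c.png

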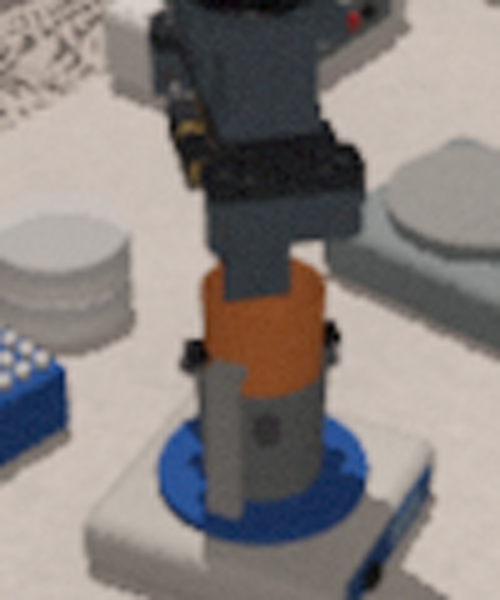

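Call:
arm_command --pt "0 0 -0.004 0" --pt "0 0 -0.005 0" --pt "0 0 -0.006 0" --pt "0 0 -0.006 0" --pt "0 0 -0.006 0" --pt "0 0 -0.006 0" --pt "0 0 -0.006 0" --pt "0 0 -0.006 0"

```text
t: 8.15
ee_pos: [0.5575, -0.0044, 0.1742]
tcp_rot: [0.938, -0.346, 0.0, 0.0]
wrist_force: [-1.9, 2.1, -5.4]
gripper_width: 0.078
```

```bash
python3 look.py d8 0
```

```text
t 8.2 pos [ 0.5582 -0.0045  0.1752] psi -40.45 q [-0.11  0.43  1.55 -0.    1.16  0.59] F [-1.8  1.2  3.7] w 7.1
```

View pics/d8_c.png

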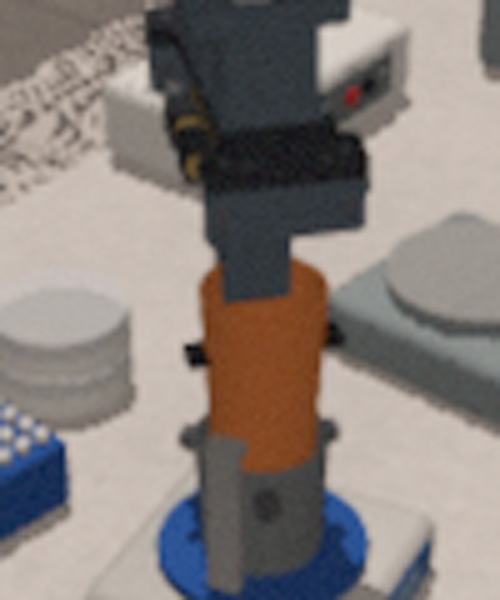

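The beaker is lifting with the gripper, and the ears are clear of the catches at about (195,353) and (335,337) in the crop. Continuing up.

Call:
arm_command --pt "0 0 -0.008 0" --pt "0 0 -0.009 0" --pt "0 0 -0.01 0" --pt "0 0 -0.01 0" --pt "0 0 -0.01 0" --pt "0 0 -0.01 0" --pt "0 0 -0.01 0" --pt "0 0 -0.009 0" --pt "0 0 -0.005 0" --pt "0 0 0 0"

```text
t: 9.2
ee_pos: [0.5578, -0.0043, 0.2553]
tcp_rot: [0.938, -0.346, 0.001, -0.0]
wrist_force: [0.9, 0.6, -1.3]
gripper_width: 0.078
```

```bash
python3 look.py d9 0; python3 - <<'E'
from h import *
a=np.radians(-40.5); g=.0293*np.array([np.cos(a),np.sin(a)])
need([.5863+g[0],-.2775+g[1],.25])
E
```

```text
t 9.25 pos [ 0.5575 -0.0043  0.2547] psi -40.45 q [-0.11  0.35  1.44 -0.    1.35  0.59] F [ 0.1  0.3 -2. ] w 6.9
t 9.25 pos [ 0.5575 -0.0043  0.2547] psi -40.45 q [-0.11  0.35  1.44 -0.    1.35  0.59] F [ 0.1  0.3 -2. ] w 6.9
tool shift [0.2285 0.1892 0.0047] turn None
```

View pics/d9_c.png

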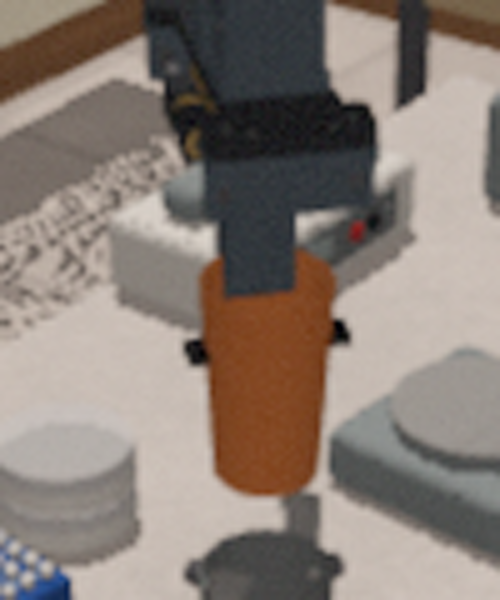

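Call:
arm_command --pt "0.008 0.006 0 0" --pt "0.0126 0.0105 0 0" --pt "0.016 0.0133 0 0" --pt "0.016 0.0133 0 0" --pt "0.016 0.0133 0 0" --pt "0.016 0.0133 0 0" --pt "0.016 0.0133 0 0" --pt "0.016 0.0133 0 0" --pt "0.016 0.0133 0 0" --pt "0.016 0.0133 0 0"

```text
t: 10.25
ee_pos: [0.5908, -0.1963, 0.2543]
tcp_rot: [0.938, -0.346, -0.0, 0.0]
wrist_force: [0.3, 0.3, -1.0]
gripper_width: 0.074
```

Call:
arm_command --pt "0.016 0.0133 0.008 0" --pt "0.016 0.0133 0.01 0" --pt "0.016 0.0133 0.01 0" --pt "0.016 0.0133 0.01 0" --pt "0.011 0.009 0.01 0" --pt "0.005 0.004 0.01 0" --pt "0 0 0.01 0" --pt "0 0 0.01 0" --pt "0 0 0.008 0" --pt "0 0 0 0"

```text
t: 11.25
ee_pos: [0.6082, -0.2955, 0.1674]
tcp_rot: [0.938, -0.345, -0.001, -0.0]
wrist_force: [0.2, 1.0, -0.4]
gripper_width: 0.076
```

```bash
python3 - <<'E'
from h import *
a=np.radians(-40.5); g=.0293*np.array([np.cos(a),np.sin(a)])
need([.5863+g[0],-.2775+g[1],.132])
s=ctrl.get_image("side")[:,:,::-1];t=ctrl.get_image("top")[:,:,::-1]
cv2.imwrite("pics/e1.png",np.hstack([crop(s,280,90,90,130,4.4),crop(t,320,140,90,130,4.4)]))
E
```

```text
t 11.25 pos [ 0.6082 -0.2955  0.1674] psi -40.42 q [-0.54  0.6   1.25  0.    1.3   0.16] F [ 0.2  1.  -0.4] w 6.9
tool shift [0.001  0.0005 0.0354] turn None
```

View pics/e1.png

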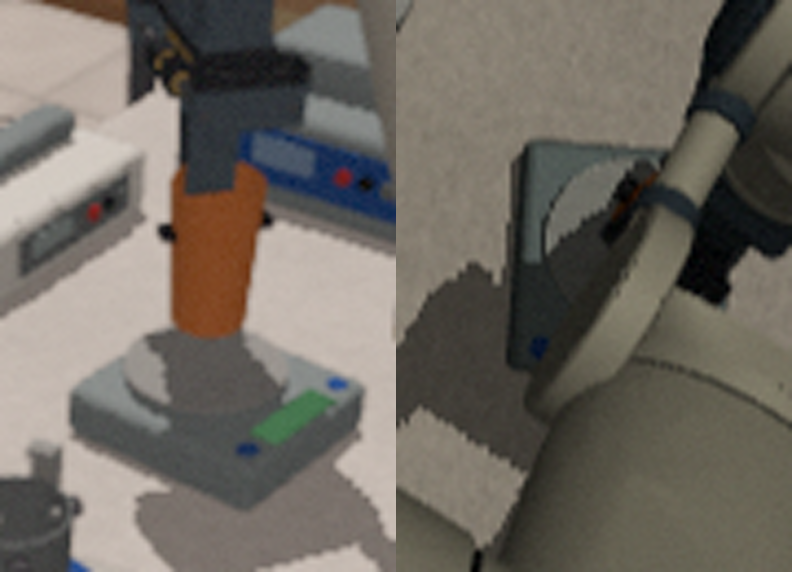

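Call:
arm_command --pt "0.001 0.0005 0.008 0" --pt "0 0 0.008 0" --pt "0 0 0.008 0" --pt "0 0 0.006 0" --pt "0 0 0.004 0" --pt "0 0 0 0"

```text
t: 11.95
ee_pos: [0.6089, -0.2974, 0.1339]
tcp_rot: [0.938, -0.346, -0.001, -0.0]
wrist_force: [0.9, 0.1, -1.0]
gripper_width: 0.077
```

```bash
python3 look.py e2 0
```

```text
t 12.0 pos [ 0.6091 -0.2975  0.1344] psi -40.46 q [-0.54  0.63  1.28  0.    1.23  0.16] F [ 1.2  0.2 -1. ] w 7.0
```

View pics/e2_c.png

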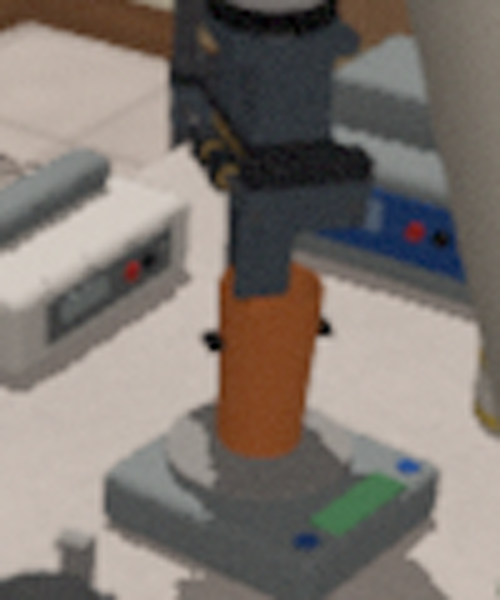

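Call:
arm_command --pt "0 0 0.001 0" --pt "0 0 0.001 0" --pt "0 0 0.0005 0" --pt "0 0 0 0"

```text
t: 12.4
ee_pos: [0.6096, -0.2979, 0.1327]
tcp_rot: [0.938, -0.346, 0.001, 0.0]
wrist_force: [1.7, -0.4, 4.3]
gripper_width: 0.074
```

Call:
arm_command --pt "0 0 0.0005 0" --pt "0 0 0.0005 0" --pt "0 0 0 0"

```text
t: 12.7
ee_pos: [0.6102, -0.2983, 0.1322]
tcp_rot: [0.938, -0.346, 0.001, 0.0]
wrist_force: [1.7, -2.0, 9.1]
gripper_width: 0.08
```

Call:
arm_command --pt "0 0 -0.0008 0" --pt "0 0 0 0"

```text
t: 12.9
ee_pos: [0.6097, -0.2979, 0.1326]
tcp_rot: [0.938, -0.346, 0.001, 0.0]
wrist_force: [2.0, -1.7, 6.1]
gripper_width: 0.076
```

Call:
arm_command --pt "0 0 0 0" --pt "0 0 0 0" --pt "0 0 0 0" --pt "0 0 0 0" --pt "0 0 0 0" --pt "0 0 0 0" --pt "0 0 0 0" --pt "0 0 0 0" --gripper -0.2

```text
t: 13.7
ee_pos: [0.6092, -0.2975, 0.1319]
tcp_rot: [0.938, -0.346, 0.0, 0.0]
wrist_force: [0.1, -0.1, -0.2]
gripper_width: 0.396
```

```bash
python3 look.py e3 0
```

```text
t 13.75 pos [ 0.6092 -0.2976  0.1319] psi -40.45 q [-0.54  0.63  1.28 -0.    1.22  0.16] F [0.3 0.  0.7] w 36.2
```

View pics/e3_c.png

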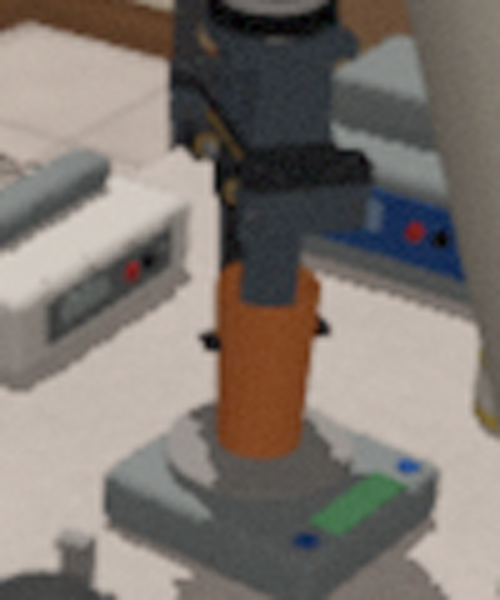

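It's standing on the pan. I'll go straight up and out.

Call:
arm_command --pt "0 0 -0.003 0" --pt "0 0 -0.005 0" --pt "0 0 -0.006 0" --pt "0 0 -0.006 0" --pt "0 0 -0.006 0" --pt "0 0 -0.008 0" --pt "0 0 -0.008 0" --pt "0 0 -0.008 0" --pt "0 0 0 0"

```text
t: 14.65
ee_pos: [0.6098, -0.2978, 0.1834]
tcp_rot: [0.938, -0.346, 0.001, 0.0]
wrist_force: [0.5, -0.3, -0.9]
gripper_width: 0.4
```

```bash
python3 look.py e4 0; python3 - <<'E'
from h import *
t=ctrl.get_image("top")[:,:,::-1]; cv2.imwrite("pics/e4t.png",crop(t,320,140,110,110,5.4))
E
```

```text
t 14.7 pos [ 0.6094 -0.2977  0.1826] psi -40.46 q [-0.54  0.59  1.23 -0.    1.33  0.16] F [-1.   0.7  0.1] w 36.3
```

View pics/e4_c.png

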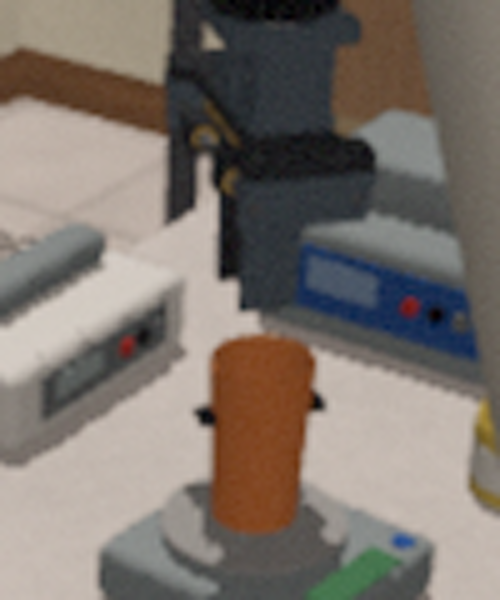

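View pics/e4t.png

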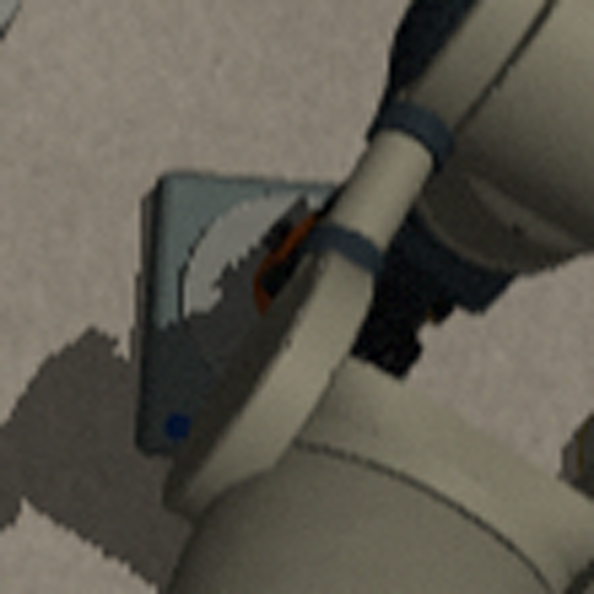

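Call:
arm_command --pt "-0.0098 0 0 0" --pt "-0.0098 0 0 0" --pt "-0.0097 0 0 0" --pt "0 0 0 0" --pt "0 0 0 0" --pt "0 0 0 0" --gripper 1

```text
t: 15.35
ee_pos: [0.5871, -0.2787, 0.182]
tcp_rot: [0.938, -0.346, 0.0, 0.0]
wrist_force: [-0.8, 0.2, 0.1]
gripper_width: 0.891
```

```bash
python3 - <<'E'
from ov import *
from fo import *
st=ctrl.read_state();s=ctrl.get_image("side")[:,:,::-1];need(None)
u=proj("side",st["ee_pos"])[0].astype(int);x,y=u[0]-50,u[1]-60
c=crop(s,x,y,100,100,6);d=c.copy()
fingers(c,"side",x,y,6,st,.091,tip=-.009)
circ(c,"side",st["ee_pos"][:2],.033,.162,(255,255,0),6,x,y)
circ(c,"side",st["ee_pos"][:2],.027,.052,(255,255,0),6,x,y)
cv2.imwrite("pics/e5.png",c)
E
```

```text
t 15.4 pos [ 0.5871 -0.2787  0.182 ] psi -40.46 q [-0.54  0.55  1.31 -0.    1.29  0.17] F [ 0.3 -0.4  0.1] w 85.4
```

View pics/e5.png

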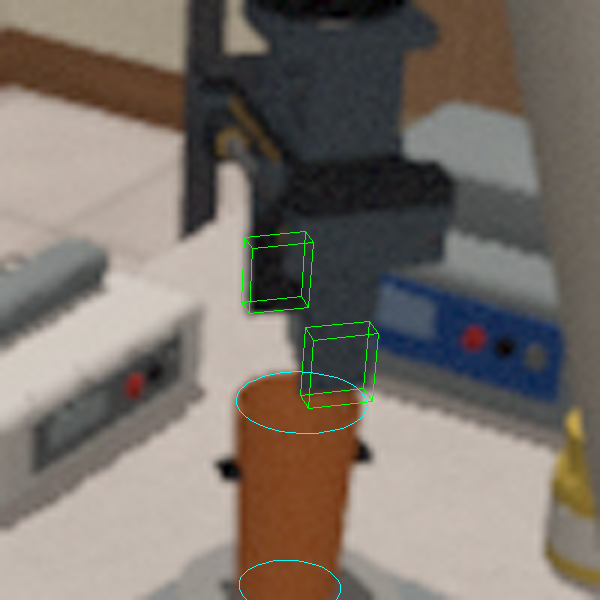

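Call:
arm_command --pt "0 0 0 0" --pt "0 0 0.008 0" --pt "0 0 0.009 0" --pt "0 0 0.009 0" --pt "0 0 0.009 0" --pt "0 0 0.009 0" --pt "0 0 0.01 0" --pt "0 0 0.01 0" --pt "0 0 0.01 0" --pt "0 0 0 0"

```text
t: 16.4
ee_pos: [0.5861, -0.2781, 0.1062]
tcp_rot: [0.938, -0.346, -0.001, -0.0]
wrist_force: [-0.9, -0.4, 0.1]
gripper_width: 1.002
```

```bash
python3 look.py e6 0
```

```text
t 16.45 pos [ 0.5865 -0.2783  0.1071] psi -40.45 q [-0.53  0.62  1.38 -0.    1.13  0.17] F [-0.3 -0.3  0.3] w 91.2
```

View pics/e6_c.png

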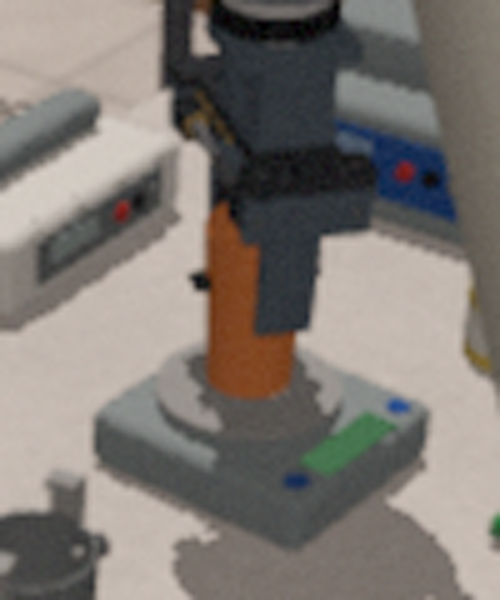

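Call:
arm_command --pt "0 0 0 0" --pt "0 0 0 0" --pt "0 0 0 0" --pt "0 0 0 0" --pt "0 0 0 0" --gripper -1 --force 20

```text
t: 16.95
ee_pos: [0.5871, -0.2787, 0.1083]
tcp_rot: [0.938, -0.346, 0.0, 0.0]
wrist_force: [0.6, -0.6, 2.0]
gripper_width: 0.699
```

```bash
python3 look.py e7 0
```

```text
t 17.0 pos [ 0.5871 -0.2787  0.1082] psi -40.46 q [-0.54  0.62  1.38 -0.    1.13  0.17] F [ 1.  -1.1  2.4] w 63.4
```

View pics/e7_c.png

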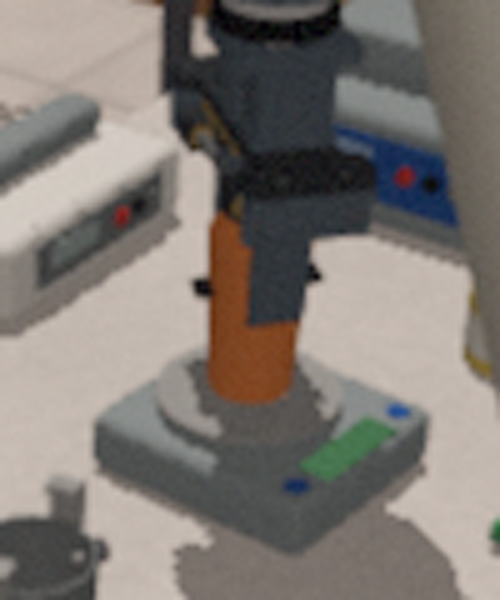

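The grip is 63.4 mm wide, which fits the taper. Lifting.

Call:
arm_command --pt "0 0 -0.006 0" --pt "0 0 -0.012 0" --pt "0 0 -0.015 0" --pt "0 0 -0.015 0" --pt "0 0 -0.015 0" --pt "0 0 -0.015 0" --pt "0 0 -0.015 0" --pt "0 0 -0.015 0" --pt "0 0 -0.01 0" --pt "0 0 0 0"

```text
t: 18.0
ee_pos: [0.5875, -0.2789, 0.2278]
tcp_rot: [0.938, -0.346, 0.001, 0.0]
wrist_force: [0.1, 0.7, -1.5]
gripper_width: 0.698
```

```bash
python3 look.py f1 0;python3 -c "
from h import *
need([.628,.2945,.23])"
```

```text
t 18.05 pos [ 0.5871 -0.2786  0.2266] psi -40.45 q [-0.53  0.51  1.25  0.    1.38  0.17] F [ 0.4  0.6 -1.3] w 64.0
t 18.05 pos [ 0.5871 -0.2786  0.2266] psi -40.45 q [-0.53  0.51  1.25  0.    1.38  0.17] F [ 0.4  0.6 -1.3] w 64.0
tool shift [-0.3407 -0.4627 -0.0037] turn None
```

View pics/f1_c.png

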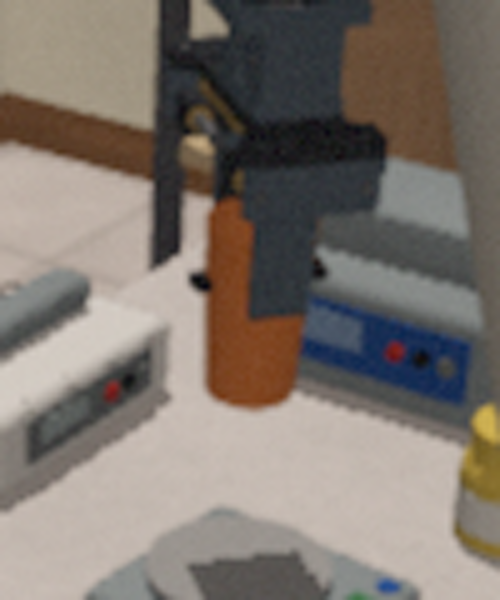

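Call:
arm_command --pt "-0.006 -0.0081 0 0" --pt "-0.012 -0.0163 0 0" --pt "-0.017 -0.0231 0 0" --pt "-0.017 -0.0231 0 0" --pt "-0.017 -0.0231 0 0" --pt "-0.017 -0.0231 0 0" --pt "-0.017 -0.0231 0 0" --pt "-0.017 -0.0231 0 0" --pt "-0.017 -0.0231 0 0" --pt "-0.017 -0.0231 0 0"

```text
t: 19.05
ee_pos: [0.6045, -0.0166, 0.2254]
tcp_rot: [0.938, -0.345, -0.001, -0.0]
wrist_force: [-0.1, -0.7, -0.4]
gripper_width: 0.703
```

Call:
arm_command --pt "-0.017 -0.0231 0 0" --pt "-0.017 -0.0231 0 0" --pt "-0.017 -0.0231 0 0" --pt "-0.017 -0.0231 0 0" --pt "-0.017 -0.0231 0 0" --pt "-0.017 -0.0231 0 0" --pt "-0.017 -0.0231 0 0" --pt "-0.017 -0.0231 0 0" --pt "-0.017 -0.0231 0 0" --pt "-0.017 -0.0231 0 0"

```text
t: 20.05
ee_pos: [0.6244, 0.2692, 0.2253]
tcp_rot: [0.938, -0.345, -0.001, 0.0]
wrist_force: [0.2, -0.4, -1.2]
gripper_width: 0.702
```

Call:
arm_command --pt "-0.01 -0.0136 0.005 0" --pt "-0.005 -0.0068 0.01 0" --pt "0 0 0.015 0" --pt "0 0 0.015 0" --pt "0 0 0.012 0" --pt "0 0 0.006 0" --pt "0 0 0 0"

```text
t: 20.75
ee_pos: [0.6273, 0.2914, 0.1618]
tcp_rot: [0.938, -0.346, -0.001, 0.001]
wrist_force: [-0.2, -0.2, -1.0]
gripper_width: 0.701
```

```bash
python3 - <<'E'
from ov import *
need([.628,.2945,.1062])
s=ctrl.get_image("side")[:,:,::-1];t=ctrl.get_image("top")[:,:,::-1]
cv2.imwrite("pics/f2.png",np.hstack([crop(s,130,170,100,140,4),crop(t,140,110,100,140,4)]))
E
```

```text
t 20.75 pos [0.6273 0.2914 0.1618] psi -40.48 q [ 0.35  0.63  1.21 -0.    1.31  1.06] F [-0.2 -0.2 -1. ] w 63.8
tool shift [-0.0014 -0.0029  0.0556] turn None
```

View pics/f2.png

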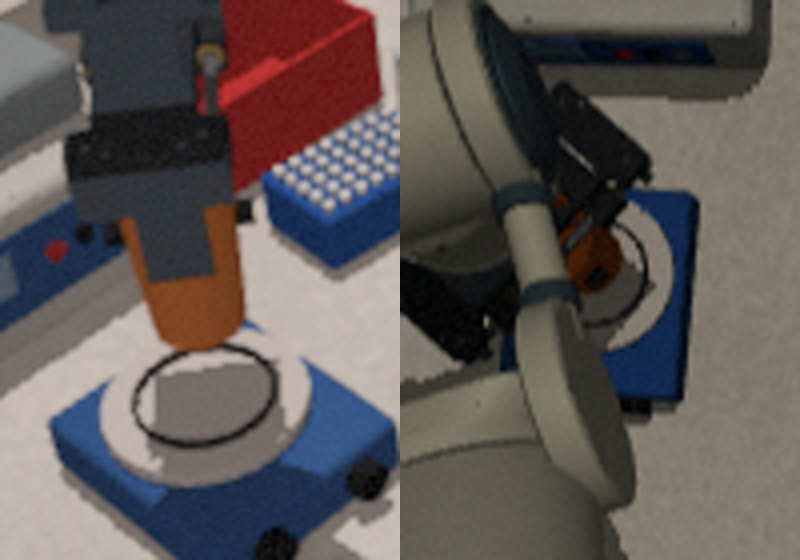

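Call:
arm_command --pt "-0.0014 -0.003 0.008 0" --pt "0 0 0.009 0" --pt "0 0 0.009 0" --pt "0 0 0.008 0" --pt "0 0 0.006 0" --pt "0 0 0.005 0" --pt "0 0 0 0"

```text
t: 21.55
ee_pos: [0.6283, 0.2949, 0.1171]
tcp_rot: [0.938, -0.346, -0.0, 0.0]
wrist_force: [0.3, -0.2, -0.2]
gripper_width: 0.701
```

```bash
python3 - <<'E'
from ov import *
need([.628,.2945,.1062])
p=ctrl.read_state()["ee_pos"]
s=ctrl.get_image("side")[:,:,::-1];c=crop(s,130,190,100,100,6)
circ(c,"side",p[:2],.027,p[2]-.0562,(255,255,0),6,130,190)
circ(c,"side",(.628,.2945),.043,.055,(0,255,0),6,130,190)
cv2.imwrite("pics/f3.png",c)
E
```

```text
t 21.55 pos [0.6283 0.2949 0.1171] psi -40.46 q [ 0.35  0.67  1.25 -0.    1.22  1.06] F [ 0.3 -0.2 -0.2] w 63.8
tool shift [0.0001 0.0005 0.0109] turn None
```

View pics/f3.png

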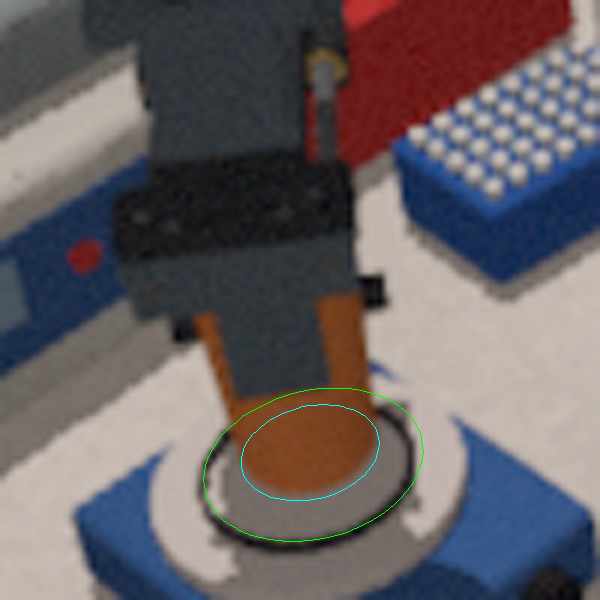

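Call:
arm_command --pt "-0.002 0.0003 0.004 0" --pt "0 0 0.003 0" --pt "0 0 0.002 0" --pt "0 0 0 0"

```text
t: 22.0
ee_pos: [0.6268, 0.2961, 0.1086]
tcp_rot: [0.938, -0.346, -0.0, 0.0]
wrist_force: [-0.5, 0.4, -1.2]
gripper_width: 0.7
```

Call:
arm_command --pt "0 0 0.0007 0" --pt "0 0 0.0007 0" --pt "0 0 0 0"

```text
t: 22.3
ee_pos: [0.627, 0.2962, 0.1075]
tcp_rot: [0.938, -0.346, 0.0, 0.0]
wrist_force: [-0.5, -0.4, -0.9]
gripper_width: 0.698
```

Call:
arm_command --pt "0 0 0.0007 0" --pt "0 0 0.0007 0" --pt "0 0 0 0"

```text
t: 22.6
ee_pos: [0.627, 0.2962, 0.1063]
tcp_rot: [0.938, -0.346, 0.0, -0.0]
wrist_force: [0.1, -1.1, 1.3]
gripper_width: 0.702
```

Call:
arm_command --pt "0 0 0.0006 0" --pt "0 0 0 0"

```text
t: 22.8
ee_pos: [0.6273, 0.2964, 0.1061]
tcp_rot: [0.938, -0.346, 0.0, -0.0]
wrist_force: [-0.3, 0.3, 6.5]
gripper_width: 0.698
```

Contact came at TCP z 0.106, just as predicted for the plate. Releasing.

Call:
arm_command --pt "0 0 0 0" --pt "0 0 0 0" --pt "0 0 0 0" --pt "0 0 0 0" --pt "0 0 0 0" --pt "0 0 0 0" --gripper 1

```text
t: 23.4
ee_pos: [0.6269, 0.2962, 0.1055]
tcp_rot: [0.938, -0.346, -0.0, 0.0]
wrist_force: [-0.4, 0.7, 0.4]
gripper_width: 0.999
```

```bash
python3 look.py g1 0
```

```text
t 23.45 pos [0.6269 0.2962 0.1055] psi -40.46 q [0.36 0.68 1.26 0.   1.2  1.06] F [ 0.1  0.1 -0.2] w 91.1
```

View pics/g1_c.png

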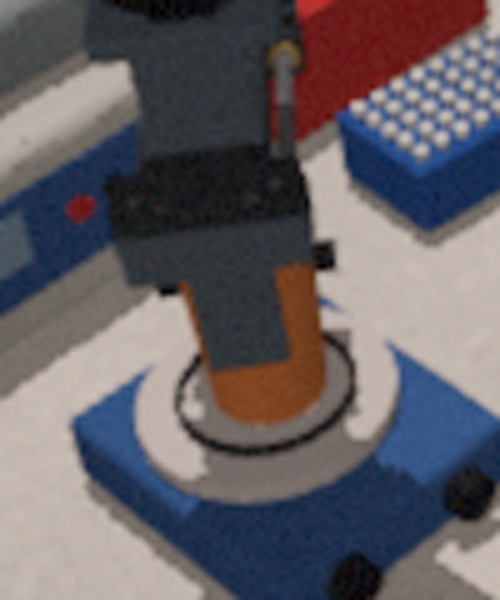

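Standing inside the ring. Now up 120 mm and away toward the base, to clear both views.

Call:
arm_command --pt "0 0 -0.006 0" --pt "0 0 -0.01 0" --pt "0 0 -0.012 0" --pt "0 0 -0.015 0" --pt "0 0 -0.015 0" --pt "0 0 -0.02 0" --pt "0 0 -0.02 0" --pt "0 0 -0.02 0" --pt "0 0 -0.02 0" --pt "0 0 -0.015 0"

```text
t: 24.45
ee_pos: [0.6273, 0.2963, 0.2615]
tcp_rot: [0.938, -0.346, 0.001, -0.001]
wrist_force: [0.6, 0.3, -0.7]
gripper_width: 1.0
```

Call:
arm_command --pt "0.01 0.01 0 0" --pt "0.015 0.02 0 0" --pt "0.015 0.02 0 0" --pt "0.015 0.02 0 0" --pt "0.015 0.02 0 0" --pt "0.015 0.02 0 0" --pt "0.015 0.02 0 0" --pt "0.015 0.02 0 0" --pt "0.01 0.01 0 0" --pt "0 0 0 0"

```text
t: 25.45
ee_pos: [0.6182, 0.0913, 0.2585]
tcp_rot: [0.938, -0.347, 0.0, 0.0]
wrist_force: [-0.3, -0.0, -0.3]
gripper_width: 1.001
```

```bash
python3 - <<'E'
from ov import *
need(None)
s=ctrl.get_image("side")[:,:,::-1];t=ctrl.get_image("top")[:,:,::-1]
cv2.imwrite("pics/h_s.png",s);cv2.imwrite("pics/h_t.png",t)
a=crop(s,140,190,90,100,4.4);b=crop(t,145,130,90,100,4.4)
cv2.imwrite("pics/h1.png",np.hstack([a,b]))
cv2.imwrite("pics/h2.png",t)
E
```

```text
t 25.45 pos [0.6182 0.0913 0.2585] psi -40.58 q [ 0.05  0.45  1.27 -0.    1.43  0.76] F [-0.3 -0.  -0.3] w 91.1
```

View pics/h1.png

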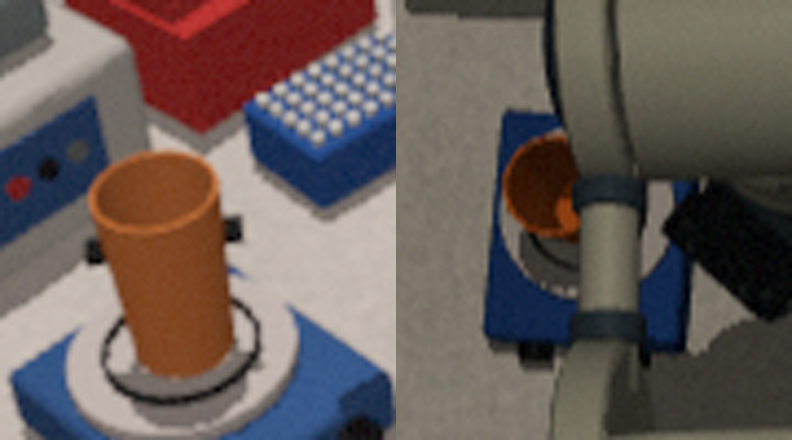

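View pics/h2.png

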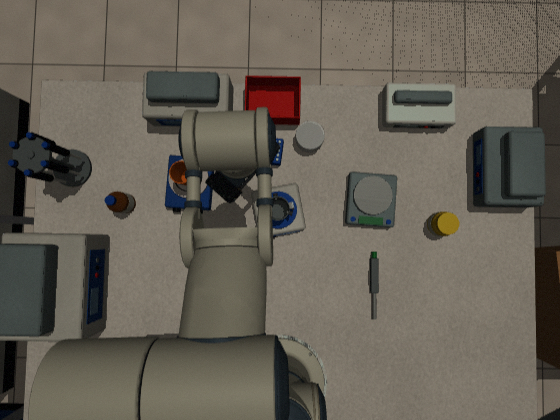

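The beaker stands upright inside the ring, but it may be a few mm off towards the far side. I'll move the arm clear for a proper top view.

Call:
arm_command --pt "0.015 0.02 0 0" --pt "0.015 0.02 0 0" --pt "0.015 0.02 0 0" --pt "0.015 0.02 0 0" --pt "0.015 0.02 0 0" --pt "0.015 0.02 0 0" --pt "0.015 0.02 0 0" --pt "0.015 0.02 0 0" --pt "0.01 0.01 0 0" --pt "0 0 0 0"

```text
t: 26.55
ee_pos: [0.6073, -0.1211, 0.2584]
tcp_rot: [0.938, -0.346, 0.0, 0.0]
wrist_force: [-0.2, 1.0, -0.9]
gripper_width: 0.999
```

```bash
python3 - <<'E'
from ov import *
need(None)
s=ctrl.get_image("side")[:,:,::-1];t=ctrl.get_image("top")[:,:,::-1]
cv2.imwrite("pics/i_s.png",s);cv2.imwrite("pics/i_t.png",t)
x,y=155,145
b=crop(t,x,y,66,75,6); c=crop(s,145,200,66,75,6)
P=(.627,.2962)
for im,n,X,Y in((b,"top",x,y),(c,"side",145,200)):
    circ(im,n,P,.033,.160,(255,255,0),6,X,Y);circ(im,n,P,.027,.05,(255,255,0),6,X,Y)
    circ(im,n,(.628,.2941),.043,.055,(0,255,0),6,X,Y)
cv2.imwrite("pics/i1.png",np.hstack([b,c]))
cv2.imwrite("pics/i2.png",np.hstack([crop(t,x,y,66,75,6),crop(s,145,200,66,75,6)]))
hsv=cv2.cvtColor(t,cv2.COLOR_BGR2HSV); m=cv2.inRange(hsv,(3,120,30),(16,255,255)); m[:145]=0;m[220:]=0;m[:,:155]=0;m[:,221:]=0
e=cv2.fitEllipse(cv2.convexHull(cv2.findNonZero(m)));print(e,proj("top",[*P,.16]),ray("top",e[0],.16))
E
```

```text
t 26.55 pos [ 0.6073 -0.1211  0.2584] psi -40.51 q [-0.29  0.44  1.28 -0.    1.42  0.41] F [-0.2  1.  -0.9] w 90.9
((182.96458435058594, 173.43077087402344), (22.849136352539062, 30.05438804626465), 119.05433654785156) [[178.34460632 172.70945846]] [0.62520321 0.28302464 0.16      ]
```

View pics/i1.png

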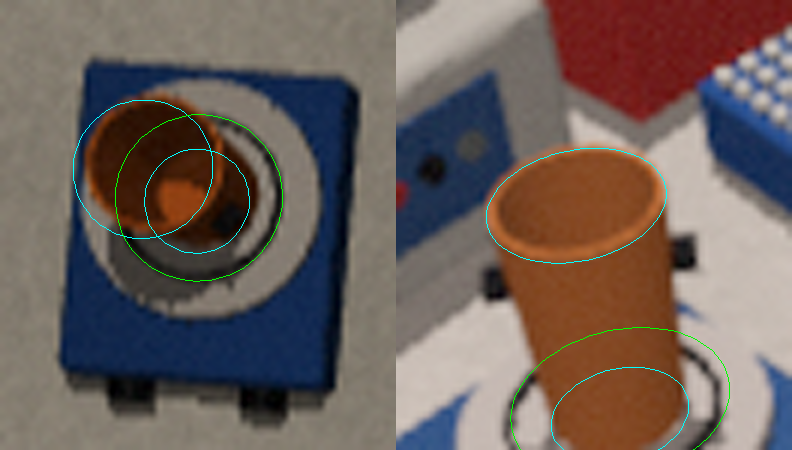

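View pics/i2.png

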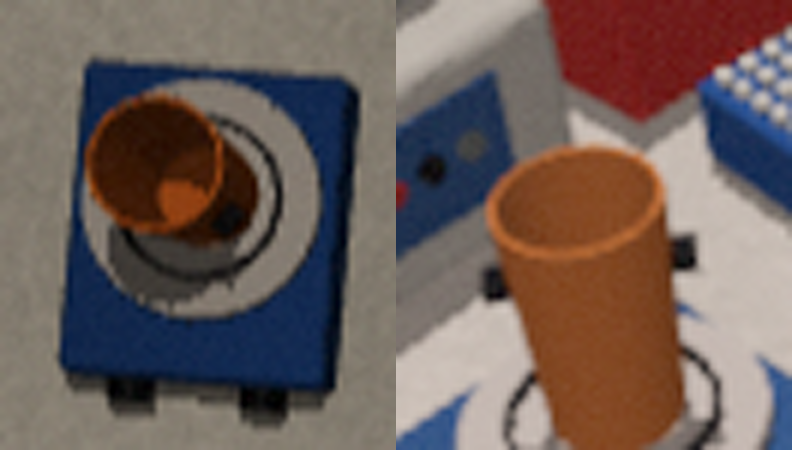

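The top view puts the base centre about 5 mm from the ring centre, and a rough reading of the side view says about 8 mm. Both are inside the 16 mm limit. The beaker stands flat and the arm is clear, so I'm handing in.

```bash
python3 -c "
from station import ctrl
print(ctrl.hand_in())"
```

```text
the job is handed in; nothing more can be done
None
```

I handed the job in at about 26.6 s of the 67 s allowed. The beaker was standing upright and released inside the black ring; the hand-in reports no verdict.

- **Twist out:** I gripped the rim wall with one finger inside (7.8 mm wide, 30 N). I turned the beaker 52° about its axis and pulled it up 126 mm. Pictures showed the ears clear of the catches.
- **Weighing:** I set it on the balance pan, where contact peaked at about 9 N, and released it. It stood alone for about 2 s while I raised and re-opened the gripper.
- **Placing:** I took it again across its width (63–64 mm, both fingers outside, 20 N) and carried it to the stirrer. I lowered it until it touched the plate at the expected height, then released it and moved the arm clear.

**Last checks**
- **Off-centre:** the beaker stands inside the ring. It is about 5 mm off the ring's centre in the top view and roughly 8 mm in the side view. The two views disagree by a few mm, but both are within the 16 mm limit.
- **Bystanders:** in the last pictures they look unmoved; I did not measure this.

**Disagreement with the given data:** the pictures showed the fingertips about 25 mm higher than the stated 17 mm ahead of the TCP. I set the grasp depths from the pictures instead, and the grips worked as planned. I did not find out the cause.

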